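# Brief the resin pour by pointing

## Robot

A 6-joint arm with a two-finger parallel gripper is mounted at the origin on the work surface. World frame = base frame: x ahead of the robot, y to its left, z up, the work surface at z = 0. Lengths are in mm, angles in rad, forces in N, time in s.
With the tool pointing down it reaches from about 350 to 875 mm from the base axis. Payload 4.2 kg.
Tool frame: the origin (TCP) lies between the finger pads; the fingertips stand 11 mm ahead of it and the grasp point (between the pads) lies 8 mm behind it; z points along the fingers, y is the direction in which the jaws open and shut (so a half turn about z gives the same grasp; the last joint's range is limited). The gripper opens to 85 mm and grips with 20 to 120 N. Pads are 22 mm wide; open, the fingers measure 114 mm over their backs; the gripper's body (76 mm by 85 mm) begins 54 mm behind the grasp point. The pads swing forward as they close: fully open they stand 13 mm farther back than shut.
Start: joints at [-0.877, 0.385, 0.008, 0, -1.194, -0.259], TCP at [263.28, -566.818, 242.312] pointing down, gripper open.
Joint ranges: [-3.14, 3.14], [-1.21, 2.06], [-1.07, 1.41], [-3.16, 2.05], [-2.99, -0.16], [-3.1, 3.1]. Speed limits (rad/s): [2.79, 2.79, 3.14, 3.14, 3.14, 3.14].

## Interface

Orientations are given as a unit quaternion [x, y, z, w].
In Python, from bench import * gives the robot as it stands.
- The arm moves only by the tool servo_tool, never from a script. Its argument "rows" is a list of rows, each a list of 7 numbers: the opening, from 0 (shut) to 1 (fully open), then the shift along the tool's x, y, z in cm, then the turn, a rotation vector about the tool's x, y, z in degrees. A call has 1 to 12 rows; each row shifts and turns the commanded pose from where the row before left it, along the tool's axes as they then stand; what a row does not reach is not made up. A row lasts 1/10 s, in which the tool goes at most 50 mm and 8.59 degrees, less where a joint would pass 70% of its speed; a pose out of reach is approached as far as the arm can. A call is refused whole if a number of a shift passes 5 or a number of a turn 8.59, either way. A call with a gripper value outside its range is refused whole. The fingers move at their own pace and stop on an object; the grip force is fixed at half the most. Time passes only in rows, so rows that do not move let the fingers close. It gives the time, the measured TCP pose, the force and the opening at its end, in the units of the state.
- read_state(): the state, without advancing time (a new reading comes with each control period).
- get_image(name): name is "side" or "top" or "wrist"; returns a dict with "image" (420x560x3 uint8, red, green, blue), "mtx" (3x3 intrinsics, pixels), "extrinsics" (4x4, takes a point from camera to world coordinates). Camera axes: x right, y up, looking along -z (the intrinsics and any distortion apply to the point x, -y, -z); pixel columns grow to the right and rows downward; lengths in mm; the calibration is good to about 2 mm. A picture is of the moment at which its call begins. There is no depth.
- job_done(): hands the job in, once; it reports no verdict.
The state is a dict: "clock": time; "joints": joint angles; "joint_vel": joint speeds; "joint_efforts": joint torques, N m; "position": TCP position; "ee_rot": TCP orientation; "contact_force": force on the tool from outside, world axes, zero at the start; "wrist_torque": the same for the moment, N m; "gripper_width": finger opening in mm.
Only numpy, scipy, OpenCV 4.12 (cv2) and the standard library are available. Lean on these libraries where they do the work, as an engineer would, in place of code of your own. Each camera call takes 0.05 s, during which the arm holds its last target. There are 200 camera calls.

## Task

Show your colleague how the resin pour goes by pointing from straight above, fingertips two or three centimetres over the middle of each spot and for two full seconds each: first at the cap of the white-capped jug (resin), then at the cap of the black-capped jug (hardener), and last at the hole through the stone slab, which is to be filled. Touch nothing at any time, and travel well above everything between spots, so that you never point low over the red-capped jug, the cup or the slab without a hole. Finish while still pointing at the hole.

Things in the scene. Friction and masses are not known exactly. Their poses are not given: they have to be found in the camera images.
- resin_jug: Resin: milky grey-white round jug standing upright, body 92 mm across, narrowing above 118 mm height to a neck with a white screw cap 40 mm across, 200 mm tall in all, small loop handle at its own +y side within the body's outline, paper label with a white stripe; origin at the centre of its underside, z up
- resin_jug_cap (a point): centre of the top face of the resin jug's white cap, 200 mm above the table
- hardener_jug: Hardener: lavender round jug standing upright, body 92 mm across, narrowing above 118 mm height to a neck with a black screw cap 40 mm across, 200 mm tall in all, small loop handle at its own +y side within the body's outline, paper label with a black stripe; origin at the centre of its underside, z up
- hardener_jug_cap (a point): centre of the top face of the hardener jug's black cap, 200 mm above the table
- cleaner_jug: Cleaner, a bystander: cream round jug standing upright, body 92 mm across, narrowing above 118 mm height to a neck with a red screw cap 40 mm across, 200 mm tall in all, small loop handle at its own +y side within the body's outline, paper label with a red stripe; origin at the centre of its underside, z up
- cleaner_jug_cap (a point): centre of the top face of the cleaner jug's red cap, 200 mm above the table
- slab: the slab to be filled: rough stone slab with a grey-tan top and cream edges, about 190 x 115 mm, 26 mm thick, with one long side sawn straight, lying loose on a thin (1 mm) blue mat on the table, with one roughly round hole about 45 mm across right through it, in which the mat shows blue; small dark pits elsewhere are not holes; origin under the middle of its outline, x along its length, z up
- slab_hole (a point): middle of the hole, level with the slab's top face: 26 mm above the table, 18 mm along the slab's +x from its origin
- offcut: a bystander: smaller rough slab of the same stone without a hole, about 130 x 90 mm, 26 mm thick, loose on the mat; origin at the centre of its underside
- offcut_top (a point): centre of the top face of the offcut, 26 mm above the table
- cup: a bystander: clear mixing cup, 76 mm across the rim, 105 mm tall, with a pink stir stick fixed in it that leans out over the rim on its own +x side and ends 165 mm above the table, 50 mm from the cup's axis; origin at the centre of its underside
- cup_rim (a point): centre of the cup's mouth, 105 mm above the table
There are look-alikes about, which are no part of the job. What is shaped like the hardener_jug but turquoise is not meant. What is shaped like the slab but yellow is not meant.

How it is judged:
By the outcome, as a careful person would: the job done as asked, in the order asked, and still so for the second after the job is handed in, with the robot touching nothing.
It also fails if it takes over 61 s, if anything falls off the work surface, if the arm or the gripper's body presses on something with over 40 N, if the wrist force passes 120 N, or if a joint passes its speed limit or range.

## Working session

There is one attempt and no reset: what is moved stays moved. The work goes in short steps, Python scripts to look and compute and a tool call to move; the robot and the scene stay as the last step left them, time stands still between calls to the robot, and variables do not carry over. Pictures are saved under pics/ and viewed, about 8 in all and at most 12, crops included, and the job is handed in when it is done.

Besides the shell and the picture viewer there is one more tool, called after ">>>" by a JSON object that holds its "fn" and its "kwargs". servo_tool: Moves the arm, as the interface text tells. Its arguments: {"type":"object","properties":{"rows":{"type":"array","items":{"type":"array","items":{"type":"number"}}}},"required":["rows"]}

```bash
mkdir -p pics
cat > h.py <<'E'
from bench import *
import numpy as np, cv2
def ray(c,u,v,z):
    K=np.array(c["mtx"]);T=np.array(c["extrinsics"])
    d=np.linalg.inv(K)@[u,v,1]; d=T[:3,:3]@[d[0],-d[1],-d[2]]; o=T[:3,3]
    return o+d*(z-o[2])/d[2]
def proj(c,p):
    K=np.array(c["mtx"]);T=np.array(c["extrinsics"])
    q=T[:3,:3].T@(np.array(p)-T[:3,3]); q=K@[q[0],-q[1],-q[2]]; return q[:2]/q[2]
E
python3 - <<'E'
from h import *
import pickle
for n in("top","side"):
    c=get_image(n); pickle.dump(c,open(n+".pkl","wb")); cv2.imwrite(f"pics/{n}0.png",cv2.cvtColor(c["image"],4)); print(n,[k for k in c],np.round(c["mtx"],1).tolist(),np.round(c["extrinsics"],2).tolist())
s=read_state();print(s)
E
```

```text
top ['image', 'mtx', 'extrinsics'] [[464.7, 0.0, 283.0], [0.0, 464.7, 212.4], [0.0, 0.0, 1.0]] [[-0.01, 0.99, -0.16, 265.3], [-1.0, -0.01, -0.02, -57.04], [-0.02, 0.16, 0.99, 1467.69], [0.0, 0.0, 0.0, 1.0]]
side ['image', 'mtx', 'extrinsics'] [[411.9, 0.0, 279.8], [0.0, 411.9, 211.8], [0.0, 0.0, 1.0]] [[-0.85, 0.28, -0.45, 9.0], [-0.53, -0.47, 0.71, 722.88], [-0.01, 0.84, 0.54, 716.34], [0.0, 0.0, 0.0, 1.0]]
{'clock': 0.1, 'joints': array([-8.77382201e-01,  3.85488609e-01,  6.79353870e-03, -3.92678694e-04,
       -1.19401598e+00, -2.58616300e-01]), 'joint_vel': array([ 9.65553769e-04,  2.22791043e-04,  3.07796171e-03,  8.12319453e-05,
        2.61197390e-04, -8.17250494e-04]), 'joint_efforts': array([-3.56621358e-04, -3.93318987e+01,  1.88929152e+01,  4.19805184e+00,
       -2.62253314e-03, -4.84345321e-06]), 'position': array([ 263.08124092, -566.39810197,  241.34398672]), 'ee_rot': array([-2.15619681e-01,  9.76476934e-01,  9.34557279e-04, -2.76493098e-04]), 'contact_force': array([ 0.4690612 , -0.71720889,  0.17650751]), 'wrist_torque': array([-0.0329858 , -0.04370717,  0.03372672]), 'gripper_width': 85.21728330095584}
```

View pics/top0.png

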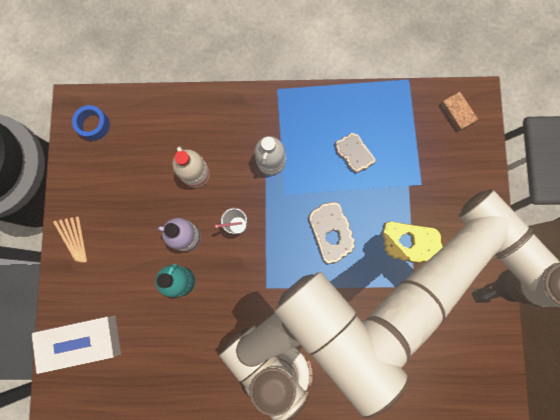

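View pics/side0.png

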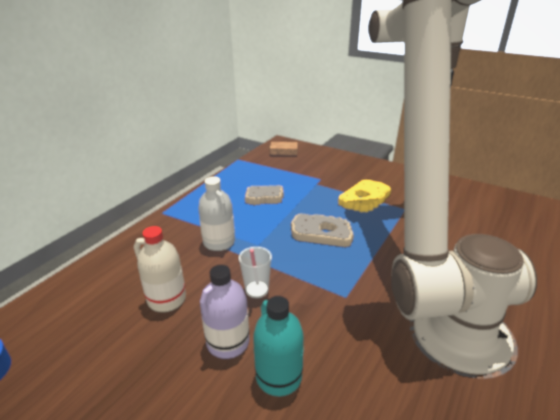

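Top view: the white-capped jug has its cap at about (267,144). The lavender black-capped jug is at (172,230), and the turquoise look-alike is at (166,281). The grey slab's hole is at (333,237), and the yellow look-alike's is at (406,240). The red cap is at (182,158), the cup at (234,222) and the offcut at (355,152). The grey-white, lavender and grey-tan items fit the description; I'll confirm them in a crop.

Run:
```python
from h import *
import pickle
t=pickle.load(open("top.pkl","rb"));s=pickle.load(open("side.pkl","rb"))
g=lambda i,x0,y0,w,h,f:cv2.resize(cv2.cvtColor(i["image"],4)[y0:y0+h,x0:x0+w],None,fx=f,fy=f,interpolation=cv2.INTER_CUBIC)
a=np.hstack([g(t,242,124,50,50,5),g(t,147,205,50,50,5),g(t,303,205,60,50,5)])
b=np.hstack([g(s,190,170,50,50,5),g(s,197,255,50,50,5),g(s,295,205,60,50,5)])
cv2.imwrite("pics/crop.png",np.vstack([a,b]))
# blue hole in top
hsv=cv2.cvtColor(t["image"],cv2.COLOR_RGB2HSV)
m=cv2.inRange(hsv,(95,120,60),(125,255,255))
n,l,st,ce=cv2.connectedComponentsWithStats(m,connectivity=4)
for i in range(1,n):
    if 20<st[i,4]<2000: print(st[i],ce[i],ray(t,*ce[i],26).round(1))
for nm,u,v,z in(("resin",267,144,200),("hard",172,230,200),("red",182,158,200),("cup",234,212,105),("hole",333,237,26)):
    p=ray(t,u,v,z);print(nm,p.round(1),proj(s,p).round(1))
```

```text
[ 73 106  36  32 550] [ 89.94181818 122.        ] [803.  602.3  26. ]
resin [663.8  12.7 200. ] [212.3 180.8]
hard [422.  276.4 200. ] [221.9 269.4]
red [626.8 253.6 200. ] [153.9 231.1]
cup [485.4 117.2 105. ] [246.4 252.8]
hole [ 415.3 -181.8   26. ] [327.5 226.7]
```

View pics/crop.png

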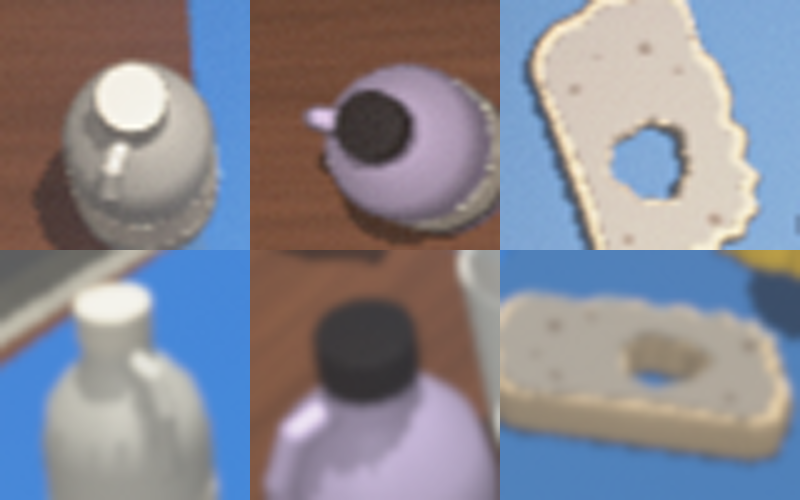

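The crop confirms all three. It shows a white cap on the grey-white jug and a black cap on the lavender jug. The slab's hole is at about (333,237), with blue mat showing through. Reprojecting the top-view points into the side view agrees within about 1 px. Next: shut the gripper and rise.

>>> {"fn": "servo_tool", "kwargs": {"rows": [[0,0,0,-2,0,0,0],[0,0,0,-2,0,0,0],[0,0,0,-2,0,0,0],[0,0,0,-2,0,0,0],[0,0,0,-2,0,0,0],[0,0,0,0,0,0,0],[0,0,0,0,0,0,0],[0,0,0,0,0,0,0],[0,0,0,0,0,0,0],[0,0,0,0,0,0,0]]}}

```text
clock: 1.1
position: [263.2, -566.6, 341.3]
ee_rot: [-0.216, 0.976, 0.001, -0.0]
contact_force: [-0.4, -0.4, 0.9]
gripper_width: -0.3
```

```bash
cat >> h.py <<'E'
from scipy.spatial.transform import Rotation as Ro
def go(p):
    s=read_state(); d=np.array(p)-s["position"]
    print(s["clock"],s["position"].round(1),s["joints"].round(2),s["gripper_width"],"tool shift cm",(Ro.from_quat(s["ee_rot"]).inv().apply(d)/10).round(2))
E
python3 -c "
from h import *
go([664,13,340])"
```

```text
1.1 [ 263.2 -566.6  341.3] [-0.88  0.34  0.18 -0.   -1.42 -0.26] -0.2555797621641777 tool shift cm [-60.77  35.69   0.17]
```

>>> {"fn": "servo_tool", "kwargs": {"rows": [[0,-3.0,1.8,0,0,0,0],[0,-3.0,1.8,0,0,0,0],[0,-3.0,1.8,0,0,0,0],[0,-3.0,1.8,0,0,0,0],[0,-3.0,1.8,0,0,0,0],[0,-3.0,1.8,0,0,0,0],[0,-3.0,1.8,0,0,0,0],[0,-3.0,1.8,0,0,0,0],[0,-3.0,1.8,0,0,0,0],[0,-3.0,1.8,0,0,0,0]]}}

```text
clock: 2.1
position: [460.1, -275.9, 342.1]
ee_rot: [-0.216, 0.976, 0.0, -0.0]
contact_force: [0.6, -0.9, -0.0]
gripper_width: -0.1
```

>>> {"fn": "servo_tool", "kwargs": {"rows": [[0,-3.0,1.8,0,0,0,0],[0,-3.0,1.8,0,0,0,0],[0,-3.0,1.8,0,0,0,0],[0,-3.0,1.8,0,0,0,0],[0,-3.0,1.8,0,0,0,0],[0,-3.0,1.8,0,0,0,0],[0,-3.0,1.8,0,0,0,0],[0,-3.0,1.8,0,0,0,0],[0,-3.0,1.8,0,0,0,0],[0,0,0,0,0,0,0],[0,0,0,0,0,0,0]]}}

```text
clock: 3.2
position: [636.2, -16.0, 341.3]
ee_rot: [-0.216, 0.976, -0.0, -0.001]
contact_force: [0.2, -0.2, -0.6]
gripper_width: -0.0
```

Run:
```python
from h import *
go([664,13,236])
im=[cv2.cvtColor(get_image(n)["image"],4) for n in("wrist","side")]
cv2.imwrite("pics/w1.png",cv2.resize(np.hstack(im),(800,300)))
w=get_image("wrist"); print([ (p,proj(w,p).round(1)) for p in([664,13,200],)])
```

```text
3.2 [636.2 -16.  341.3] [ 0.23  0.36  0.21  0.   -1.43 -1.36] -0.007465558541390575 tool shift cm [-3.76  1.45 10.53]
[([664, 13, 200], array([296.7, 248.2]))]
```

View pics/w1.png

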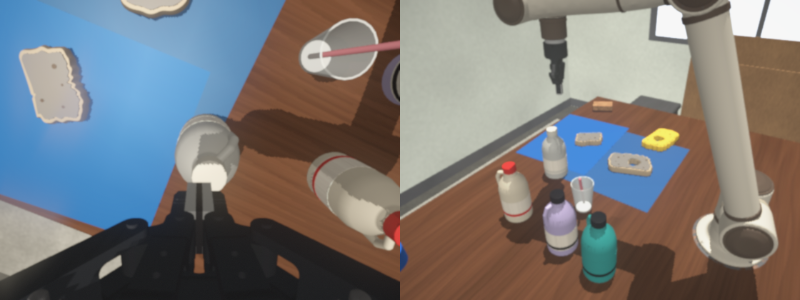

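The wrist view shows the white cap at about (293,246) full-resolution, against (297,248) predicted. The fingertips are just short of it, and nothing else is close.

>>> {"fn": "servo_tool", "kwargs": {"rows": [[0,-1.9,0.7,0,0,0,0],[0,-1.9,0.7,0,0,0,0],[0,0,0,2,0,0,0],[0,0,0,2,0,0,0],[0,0,0,2,0,0,0],[0,0,0,1,0,0,0],[0,0,0,0,0,0,0],[0,0,0,0,0,0,0]]}}

```text
clock: 4.15
position: [665.1, 11.6, 273.5]
ee_rot: [-0.215, 0.977, -0.0, 0.001]
contact_force: [-0.1, -0.8, 0.3]
gripper_width: -0.2
```

Run:
```python
from h import *
go([664,13,236])
p=read_state()["position"]
im=[]
for n in("side","top","wrist"):
    c=get_image(n); q=[proj(c,p+[0,0,-k]) for k in(11,24)]+[proj(c,[664,13,200])]; print(n,np.round(q,1).tolist())
    u,v=q[2].round().astype(int); a=c["image"]; a=cv2.copyMakeBorder(a,60,60,60,60,0)[v+15:v+90,u+15:u+105] if n!="wrist" else a[100:400,100:460]
    im.append(cv2.resize(cv2.cvtColor(a,4),(260,217),interpolation=cv2.INTER_CUBIC)); print(u-45,v-45)
cv2.imwrite("pics/c2.png",np.hstack(im))
```

```text
4.15 [665.1  11.6 273.5] [ 0.26  0.44  0.17  0.   -1.3  -1.4 ] -0.22787490498861115 tool shift cm [0.04 0.18 3.75]
side [[209.8, 158.8], [210.3, 163.5], [212.2, 180.9]]
167 136
top [[266.1, 136.6], [266.4, 138.1], [266.9, 143.9]]
222 99
wrist [[275.7, 274.4], [275.9, 262.1], [279.5, 227.5]]
234 182
```

View pics/c2.png

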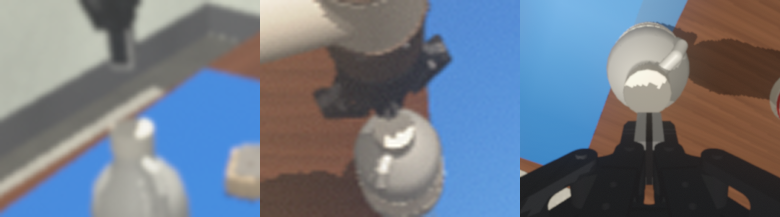

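The fingertips show at side pixel (209,159.5), which fits 11 mm ahead of the TCP, and they are centred on the cap. Lowering to 25 mm above it and holding.

>>> {"fn": "servo_tool", "kwargs": {"rows": [[0,0,0.2,1.3,0,0,0],[0,0,0,1.3,0,0,0],[0,0,0,1.1,0,0,0],[0,0,0,0,0,0,0],[0,0,0,0,0,0,0],[0,0,0,0,0,0,0],[0,0,0,0,0,0,0],[0,0,0,0,0,0,0],[0,0,0,0,0,0,0],[0,0,0,0,0,0,0],[0,0,0,0,0,0,0],[0,0,0,0,0,0,0]]}}

```text
clock: 5.5
position: [663.9, 13.9, 235.3]
ee_rot: [-0.216, 0.976, -0.0, 0.0]
contact_force: [0.5, 0.4, -1.1]
gripper_width: -0.1
```

>>> {"fn": "servo_tool", "kwargs": {"rows": [[0,0,0,0,0,0,0],[0,0,0,0,0,0,0],[0,0,0,0,0,0,0],[0,0,0,0,0,0,0],[0,0,0,0,0,0,0],[0,0,0,0,0,0,0],[0,0,0,0,0,0,0],[0,0,0,0,0,0,0],[0,0,0,0,0,0,0],[0,0,0,0,0,0,0],[0,0,0,0,0,0,0],[0,0,0,0,0,0,0]]}}

```text
clock: 6.7
position: [663.9, 14.0, 235.3]
ee_rot: [-0.216, 0.976, 0.0, -0.0]
contact_force: [0.7, 0.6, 0.2]
gripper_width: -0.1
```

>>> {"fn": "servo_tool", "kwargs": {"rows": [[0,0,0,0,0,0,0],[0,0,0,0,0,0,0],[0,0,0,0,0,0,0],[0,0,0,0,0,0,0],[0,0,0,0,0,0,0],[0,0,0,0,0,0,0]]}}

```text
clock: 7.3
position: [663.9, 14.0, 235.3]
ee_rot: [-0.216, 0.976, -0.0, -0.0]
contact_force: [0.1, 0.1, 0.7]
gripper_width: 0.0
```

Run:
```python
from h import *
go([422,276,340])
im=[]
for n in("side","wrist"): im.append(cv2.cvtColor(get_image(n)["image"],4))
cv2.imwrite("pics/c3.png",np.hstack([cv2.resize(im[0][120:220,150:283],(400,300)),cv2.resize(im[1],(400,300))]))
```

```text
7.3 [663.9  14.  235.3] [ 0.26  0.46  0.1   0.   -1.22 -1.4 ] 0.036781270618515716 tool shift cm [ 10.9   33.95 -10.47]
```

View pics/c3.png

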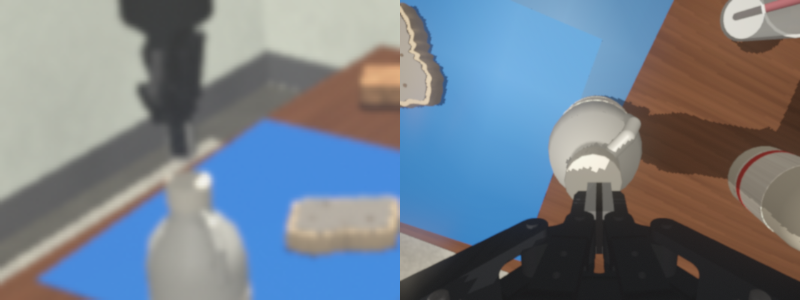

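Two-second hold done: the tip is about 24 mm over the white cap with a visible gap, within about 3 mm sideways. Rising and travelling to the hardener.

>>> {"fn": "servo_tool", "kwargs": {"rows": [[0,0,0,-2.6,0,0,0],[0,0,0,-2.6,0,0,0],[0,0,0,-2.6,0,0,0],[0,0,0,-2.6,0,0,0],[0,0,0,0,0,0,0],[0,0,0,0,0,0,0]]}}

```text
clock: 8.0
position: [663.9, 14.1, 339.7]
ee_rot: [-0.216, 0.976, 0.0, 0.001]
contact_force: [0.1, 0.3, -0.5]
gripper_width: 0.1
```

>>> {"fn": "servo_tool", "kwargs": {"rows": [[0,0.9,2.8,0,0,0,0],[0,0.9,2.8,0,0,0,0],[0,0.9,2.8,0,0,0,0],[0,0.9,2.8,0,0,0,0],[0,0.9,2.8,0,0,0,0],[0,0.9,2.8,0,0,0,0],[0,0.9,2.8,0,0,0,0],[0,0.9,2.8,0,0,0,0],[0,0.9,2.8,0,0,0,0],[0,0.9,2.8,0,0,0,0],[0,0.9,2.8,0,0,0,0],[0,0.9,2.8,0,0,0,0]]}}

```text
clock: 9.2
position: [422.9, 273.6, 337.8]
ee_rot: [-0.216, 0.976, -0.001, -0.001]
contact_force: [0.5, 0.8, 0.2]
gripper_width: 0.3
```

>>> {"fn": "servo_tool", "kwargs": {"rows": [[0,0,0,0,0,0,0],[0,0,0,0,0,0,0]]}}

```text
clock: 9.4
position: [423.7, 273.2, 338.2]
ee_rot: [-0.216, 0.976, -0.001, -0.001]
contact_force: [-0.6, 0.1, -0.5]
gripper_width: 0.1
```

Run:
```python
from h import *
go([422,276,236])
w=get_image("wrist");s=get_image("side"); print(proj(w,[422,276,200]),proj(s,read_state()["position"]-[0,0,11]))
cv2.imwrite("pics/c4.png",np.hstack([cv2.resize(cv2.cvtColor(s["image"],4)[180:330,150:350],(400,300)),cv2.resize(cv2.cvtColor(w["image"],4),(400,300))]))
```

```text
9.4 [423.7 273.2 338.2] [ 0.9   0.12 -0.11 -0.   -1.34 -2.03] 0.05809785893846036 tool shift cm [ 0.02  0.33 10.22]
[281.51042924 202.14498101] [215.66584051 211.84271595]
```

View pics/c4.png

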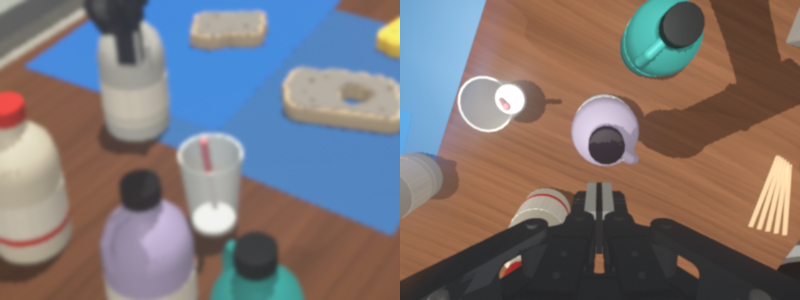

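Wrist view: the black cap on the lavender jug is at about (288,203), against (281.5,202) predicted. I'll refine by combining the three views.

Run:
```python
from h import *
import pickle
w=get_image("wrist");t=pickle.load(open("top.pkl","rb"));s=pickle.load(open("side.pkl","rb"))
for n,c,(u,v),r in(("w",w,(288,203),35),("t",t,(172,230),14),("s",s,(221,275),16)):
    h=cv2.cvtColor(c["image"],cv2.COLOR_RGB2HSV)[:,:,2]; m=np.uint8(h<85); k=np.zeros_like(m); cv2.circle(k,(u,v),r,1,-1); m&=k
    a,l,st,ce=cv2.connectedComponentsWithStats(m); i=1+st[1:,4].argmax(); print(n,st[i],ce[i].round(1),"z200",ray(c,*ce[i],200).round(1),"z190",ray(c,*ce[i],190).round(1))
```

```text
w [ 266  176   50   52 1473] [291.3 206.5] z200 [422.9 283.7 200. ] z190 [425.1 285.1 190. ]
t [164 223  15  15 168] [171.1 230.1] z200 [421.9 278.9 200. ] z190 [423.1 281.5 190. ]
s [210 265  21  21 348] [219.8 274.8] z200 [415.9 290.2 200. ] z190 [423.8 281.8 190. ]
```

All three views put the cap at about (422.5, 280.5). Shifting the aim there, lowering and holding.

>>> {"fn": "servo_tool", "kwargs": {"rows": [[0,-0.2,0.7,0,0,0,0],[0,0,0,0,0,0,0],[0,0,0,2.5,0,0,0],[0,0,0,2.5,0,0,0],[0,0,0,2.2,0,0,0],[0,0,0,1.5,0,0,0],[0,0,0,1.0,0,0,0],[0,0,0,0.5,0,0,0],[0,0,0,0,0,0,0],[0,0,0,0,0,0,0],[0,0,0,0,0,0,0],[0,0,0,0,0,0,0]]}}

```text
clock: 10.75
position: [423.5, 280.7, 238.0]
ee_rot: [-0.216, 0.976, 0.0, 0.001]
contact_force: [0.2, -0.7, 0.1]
gripper_width: -0.1
```

>>> {"fn": "servo_tool", "kwargs": {"rows": [[0,0,0,0,0,0,0],[0,0,0,0,0,0,0],[0,0,0,0,0,0,0],[0,0,0,0,0,0,0],[0,0,0,0,0,0,0],[0,0,0,0,0,0,0],[0,0,0,0,0,0,0],[0,0,0,0,0,0,0],[0,0,0,0,0,0,0],[0,0,0,0,0,0,0],[0,0,0,0,0,0,0],[0,0,0,0,0,0,0]]}}

```text
clock: 11.95
position: [423.3, 280.4, 237.3]
ee_rot: [-0.216, 0.976, -0.0, -0.0]
contact_force: [0.5, 0.7, -0.3]
gripper_width: -0.1
```

>>> {"fn": "servo_tool", "kwargs": {"rows": [[0,0,0,0,0,0,0],[0,0,0,0,0,0,0],[0,0,0,0,0,0,0],[0,0,0,0,0,0,0],[0,0,0,0,0,0,0],[0,0,0,0,0,0,0],[0,0,0,0,0,0,0],[0,0,0,0,0,0,0],[0,0,0,0,0,0,0],[0,0,0,0,0,0,0],[0,0,0,0,0,0,0],[0,0,0,0,0,0,0]]}}

```text
clock: 13.15
position: [423.3, 280.4, 237.3]
ee_rot: [-0.216, 0.976, -0.0, -0.0]
contact_force: [-0.5, 0.3, -0.5]
gripper_width: -0.0
```

Run:
```python
from h import *
go([415,-182,340])
w=get_image("wrist");s=get_image("side")
cv2.imwrite("pics/c5.png",np.hstack([cv2.resize(cv2.cvtColor(s["image"],4)[210:310,150:283],(400,300)),cv2.resize(cv2.cvtColor(w["image"],4),(400,300))]))
```

```text
13.15 [423.3 280.4 237.3] [ 0.91  0.19 -0.28  0.   -1.1  -2.04] -0.003984491915429003 tool shift cm [ 20.23 -41.59 -10.27]
```

View pics/c5.png

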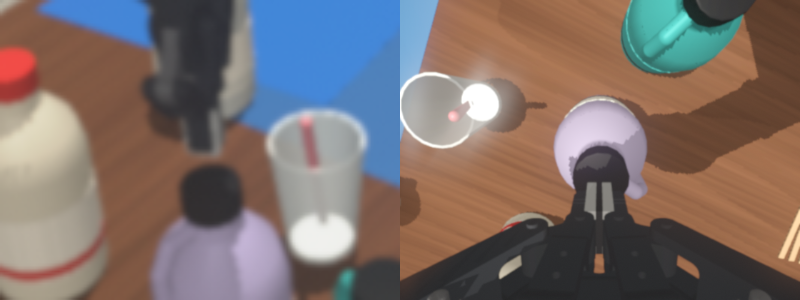

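Pointing at the black cap held for over 2.4 s. The tip is centred, about 26 mm up, with a visible gap. Rising and travelling to the hole.

>>> {"fn": "servo_tool", "kwargs": {"rows": [[0,0,0,-2.6,0,0,0],[0,0,0,-2.6,0,0,0],[0,0,0,-2.6,0,0,0],[0,0,0,-2.6,0,0,0],[0,0,0,0,0,0,0],[0,0,0,0,0,0,0]]}}

```text
clock: 13.85
position: [423.1, 280.5, 341.4]
ee_rot: [-0.216, 0.976, 0.0, 0.0]
contact_force: [-0.5, 0.5, -1.1]
gripper_width: -0.0
```

>>> {"fn": "servo_tool", "kwargs": {"rows": [[0,1.2,-2.4,0,0,0,0],[0,1.2,-2.4,0,0,0,0],[0,1.2,-2.4,0,0,0,0],[0,1.2,-2.4,0,0,0,0],[0,1.2,-2.4,0,0,0,0],[0,1.2,-2.4,0,0,0,0],[0,1.2,-2.4,0,0,0,0],[0,1.2,-2.4,0,0,0,0],[0,1.2,-2.4,0,0,0,0],[0,1.2,-2.4,0,0,0,0]]}}

```text
clock: 14.85
position: [414.7, 11.0, 339.9]
ee_rot: [-0.216, 0.976, -0.0, -0.001]
contact_force: [0.6, -0.2, -0.2]
gripper_width: -0.2
```

>>> {"fn": "servo_tool", "kwargs": {"rows": [[0,1.2,-2.5,0,0,0,0],[0,1.2,-2.5,0,0,0,0],[0,1.2,-2.5,0,0,0,0],[0,1.2,-2.5,0,0,0,0],[0,1.2,-2.5,0,0,0,0],[0,1.2,-2.5,0,0,0,0],[0,1.0,-2.5,0,0,0,0],[0,0,0,0,0,0,0],[0,0,0,0,0,0,0]]}}

```text
clock: 15.75
position: [414.3, -181.3, 339.9]
ee_rot: [-0.215, 0.977, 0.001, -0.001]
contact_force: [-0.2, -0.0, -0.4]
gripper_width: -0.3
```

Run:
```python
from h import *
go([415,-182,62])
w=get_image("wrist");s=get_image("side"); print(proj(w,[415,-182,26]))
cv2.imwrite("pics/c6.png",cv2.cvtColor(w["image"],4))
```

```text
15.75 [ 414.3 -181.3  339.9] [-0.05  0.02 -0.21 -0.   -1.34 -1.09] -0.27265623907388375 tool shift cm [-0.1  -0.15 27.79]
[276.20444917 167.89677674]
```

View pics/c6.png

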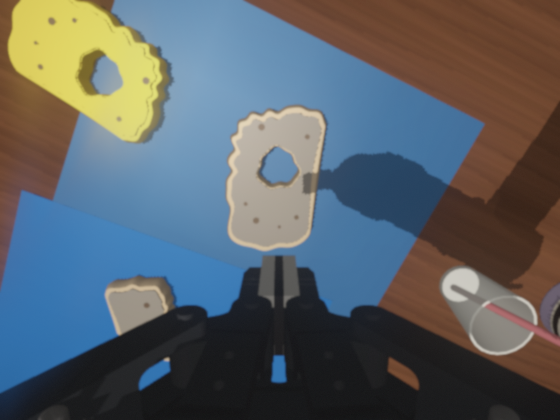

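The wrist view puts the hole at about (278,167), against (276,168) predicted, so I can descend. The yellow look-alike is well off to the upper left.

>>> {"fn": "servo_tool", "kwargs": {"rows": [[0,-0.1,-0.1,2.8,0,0,0],[0,0,0,2.8,0,0,0],[0,0,0,2.8,0,0,0],[0,0,0,2.8,0,0,0],[0,0,0,2.8,0,0,0],[0,0,0,2.8,0,0,0],[0,0,0,2.8,0,0,0],[0,0,0,2.2,0,0,0],[0,0,0,1.2,0,0,0],[0,0,0,0.6,0,0,0],[0,0,0,0,0,0,0],[0,0,0,0,0,0,0]]}}

```text
clock: 17.05
position: [416.8, -181.2, 105.9]
ee_rot: [-0.216, 0.976, -0.0, 0.001]
contact_force: [0.9, 0.4, 0.0]
gripper_width: -0.2
```

Run:
```python
from h import *
go([415,-182,62])
w=get_image("wrist");s=get_image("side"); print(proj(w,[415,-182,26]))
cv2.imwrite("pics/c7.png",np.hstack([cv2.resize(cv2.cvtColor(s["image"],4)[160:260,260:393],(400,300)),cv2.resize(cv2.cvtColor(w["image"],4),(400,300))]))
```

```text
17.05 [ 416.8 -181.2  105.9] [-0.05  0.26 -0.58  0.   -0.73 -1.08] -0.15579511810489208 tool shift cm [0.2  0.01 4.39]
[277.05508028 222.59527767]
```

View pics/c7.png

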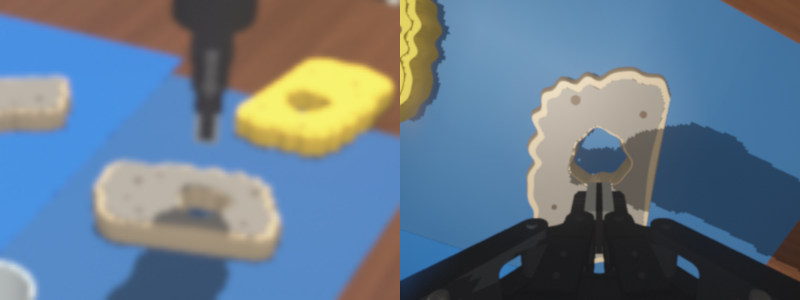

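The tip is centred over the hole: it measures about (281,221), against (277,223) predicted. Lowering the last 44 mm and holding.

>>> {"fn": "servo_tool", "kwargs": {"rows": [[0,0.2,0,1.2,0,0,0],[0,0,0,1.2,0,0,0],[0,0,0,1.2,0,0,0],[0,0,0,0.7,0,0,0],[0,0,0,0,0,0,0],[0,0,0,0,0,0,0],[0,0,0,0,0,0,0],[0,0,0,0,0,0,0],[0,0,0,0,0,0,0],[0,0,0,0,0,0,0],[0,0,0,0,0,0,0],[0,0,0,0,0,0,0]]}}

```text
clock: 18.35
position: [414.4, -182.4, 62.3]
ee_rot: [-0.216, 0.976, -0.0, 0.0]
contact_force: [0.2, 0.2, -0.1]
gripper_width: -0.1
```

>>> {"fn": "servo_tool", "kwargs": {"rows": [[0,0,0,0,0,0,0],[0,0,0,0,0,0,0],[0,0,0,0,0,0,0],[0,0,0,0,0,0,0],[0,0,0,0,0,0,0],[0,0,0,0,0,0,0],[0,0,0,0,0,0,0],[0,0,0,0,0,0,0],[0,0,0,0,0,0,0],[0,0,0,0,0,0,0],[0,0,0,0,0,0,0],[0,0,0,0,0,0,0]]}}

```text
clock: 19.55
position: [414.4, -182.4, 62.3]
ee_rot: [-0.216, 0.976, 0.0, 0.0]
contact_force: [-0.3, -0.4, -0.0]
gripper_width: 0.2
```

Run:
```python
from h import *
go([415,-182,62])
w=get_image("wrist");s=get_image("side"); print(proj(w,[415,-182,26]))
cv2.imwrite("pics/c8.png",np.hstack([cv2.resize(cv2.cvtColor(s["image"],4)[160:260,260:393],(400,300)),cv2.resize(cv2.cvtColor(w["image"],4),(400,300))]))
```

```text
19.55 [ 414.4 -182.4   62.3] [-0.05  0.33 -0.63 -0.   -0.61 -1.08] 0.20307098549867814 tool shift cm [-0.07  0.01  0.03]
[276.67691486 254.52159488]
```

View pics/c8.png

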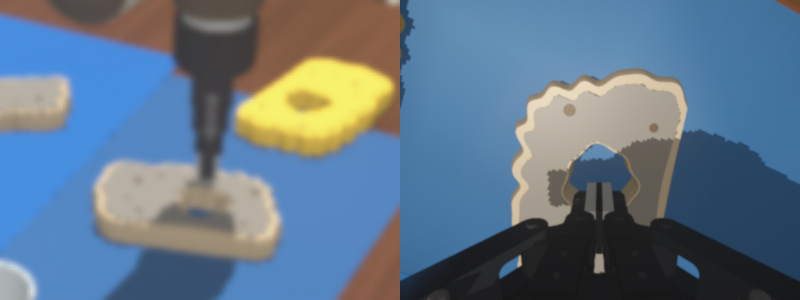

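The tip is over the middle of the hole, about 25 mm up. I'll hold a little longer and then hand in.

>>> {"fn": "servo_tool", "kwargs": {"rows": [[0,0,0,0,0,0,0],[0,0,0,0,0,0,0],[0,0,0,0,0,0,0],[0,0,0,0,0,0,0],[0,0,0,0,0,0,0],[0,0,0,0,0,0,0],[0,0,0,0,0,0,0],[0,0,0,0,0,0,0],[0,0,0,0,0,0,0],[0,0,0,0,0,0,0]]}}

```text
clock: 20.65
position: [414.4, -182.4, 62.3]
ee_rot: [-0.216, 0.976, 0.0, -0.0]
contact_force: [-0.6, 0.3, -0.1]
gripper_width: -0.1
```

```bash
python3 -c "
from h import *
go([415,-182,62]); print(job_done())"
```

```text
20.65 [ 414.4 -182.4   62.3] [-0.05  0.33 -0.63 -0.   -0.61 -1.08] -0.09106397815804315 tool shift cm [-0.07  0.01  0.03]
the job is handed in; nothing more can be done
None
```

I pointed, gripper shut, at the white cap, then the black cap on the lavender jug, then the slab's hole. Each hold lasted more than 2 s with the fingertips about 24–26 mm above the spot. Travel between spots was at about 340 mm TCP height. I handed in at 20.7 s, still pointing at the hole.

- **Contact:** the wrist force readings stayed near 1 N (noise) throughout, and the pictures showed clear gaps at every spot.
- **White cap:** the side view hinted at up to about 3 mm sideways offset during the hold. I did not correct it.
- **Black cap:** my first estimate was about 4 mm off against the wrist and side views, so I corrected it before lowering.
- **Hole:** the last wrist view before the final descent agreed with the predicted spot to about 1–2 mm.

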